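Put a coffee capsule away in the locked caddy

TASK

Put the coffee capsule away in the caddy: slide the small flush lock switch to its open end, take the lid off, stand the capsule inside on its wide rim and let go of it, put the lid back on fully seated, lip towards the lock, and slide the switch fully back so that the caddy is locked again. Leave the cup, the timer and the salt shaker where they stand, upright.

Things in the scene. Friction and masses are not known exactly. Their poses are not given: they have to be found in the camera images.
- caddy: grey plastic caddy, does not move, 179 x 120 mm: compartment plus, in front, a lock housing. Origin on the worktop under the compartment's middle; x away from the housing, roughly away from the robot; y left; z up. Compartment 100 (x) by 110 (y) mm inside, centred on the origin, walls 5 mm thick up to z = 46 mm, floor at z = 5 mm
- slot (a point): middle of the slot's mouth, in the housing's top, 64 mm above the worktop, at caddy x = -99 mm; axes as the caddy's. Slot recessed 8 mm, 34 mm wide (x), 78 mm long (y), dark floor. Housing 50 mm (x -25 to +25 mm) by 120 mm (y), raised above the closed lid's plate (52 mm)
- lock (a joint): travel of the switch nub, m: 0 = locked (nub 8 mm to -y of the slot's middle, its steel tongue, 10 mm wide, reaching from it to caddy x = -60 mm, over the lid's lip, which is 12 mm wide), 0.016 = open (nub 8 mm to +y of the middle, tongue clear of the lip). Stays where it is left, about 1.5 N to slide, firm stops at both ends
- lock_nub (a point): middle of the top of the steel switch nub, 8 mm along the slot (y), 26 mm across it (x), 7 mm high, top 0.5 mm below the housing's top. Axes as the caddy's. Always at least 27 mm of open slot on either side of it along y, where a fingertip can go down and push it sideways
- lid_grip (a point): in the lid's handle, above the lid's middle; z up, y along the bar. On the caddy its axes are the caddy's, at caddy (0, 0, 75 mm). Steel bridge handle: bar 60 mm long (y), 14 mm thick (x), its top 11 mm above and underside 5 mm below this point, on two end legs; the plate's top is 23 mm below. Lid loose, about 160 g; lying on the worktop this point is 34 mm high
- lid_lip (a point): front end of the lid's steel lip, which goes under the lock's tongue; at 69 mm to -x, 8 mm to -y and 26 mm below lid_grip in the lid's axes. The lid is a wooden plate 108 (x) by 120 (y) by 6 mm, with a stepped plug 92 by 102 mm, 5 mm deep, under it (4 mm play all round in the compartment)
- capsule_mid (a point): middle, half-way up, of the white coffee capsule, 37 mm across its rim (underneath) and 28 mm high, tapering upwards; it stands on its rim; axis z up. Loose, 12 g
- cup: white espresso cup with a handle, 62 x 90 x 55 mm high, origin under its middle; leave alone
- timer: round white kitchen timer, 63 mm across, 52 mm high, origin under its middle; leave alone
- shaker: salt shaker, 44 mm across, 90 mm high, origin under its middle; leave alone. Between it, the robot and the caddy the worktop is clear, e.g. round x = 0.48, y = 0.33 m, room enough to lay the lid
Not all that is in view belongs to the job. There is more than one size of the caddy; the job needs the larger.

How it is judged:
By the outcome, as a careful person would: the job done as asked, in the order asked, and still so for the second after the job is handed in, with the robot touching nothing.
It also fails if it takes over 72 s, if anything falls off the work surface, if the arm or the gripper's body presses on something with over 40 N, if the wrist force passes 120 N, or if a joint passes its speed limit or range.

ROBOT

A 6-joint arm with a two-finger parallel gripper is mounted at the origin on a cart in front of the work surface, level with it; the furniture and walls round the work are solid. World frame = base frame: x ahead of the robot, y to its left, z up, the work surface at z = 0. Lengths are in m, angles in rad, forces in N, time in s.
With the tool pointing down it reaches from about 0.425 to 0.95 m from the base axis. Payload 14.7 kg.
Tool frame: the origin (TCP) lies at the centre of the arm's flange, where the gripper is bolted on; the fingertips stand 173 mm ahead of it and the grasp point (between the pads) lies 155 mm ahead of it; z points along the fingers, y is the line along which they close (so a half turn about z gives the same grasp; the last joint's range is limited). The gripper opens to 85 mm and grips with 20 to 120 N. Pads are 22 mm wide; open, the fingers measure 114 mm over their backs; the gripper's body (76 mm by 85 mm) begins 54 mm behind the grasp point. The pads swing forward as they close: fully open they stand 13 mm farther back than shut.
Start: joints at [1.273, 0.48, 1.596, -0, 1.065, -0.047], TCP at [0.161, 0.63, 0.405] pointing down, gripper open.
Joint ranges: [-2.75, 2.75], [-0.82, 2.05], [0.23, 2.67], [-1.56, 4.7], [0.09, 2.69], [-2.92, 2.92]. Speed limits (rad/s): [1.89, 1.89, 2.39, 3.01, 3.01, 3.01].

INTERFACE

Orientations are given as a unit quaternion [x, y, z, w].
In Python, from plant import read_state, imaging, workorder gives the robot as it stands.
- The arm moves only by the shell command python3 -m handwheel 'ROWS' [OPENING]. ROWS is JSON, a list of rows, each a list of 2 entries, a list of its own where there are three numbers: the shift along the tool's x, y, z as a fraction of full scale, then the turn, a rotation vector about the tool's x, y, z as a fraction of full scale. A call has 1 to 5 rows; each row shifts and turns the commanded pose from where the row before left it, along the tool's axes as they then stand; what a row does not reach is not made up. Full scale, the value 1, is 100 mm for a shift and 5 degrees for a turn. A row lasts 1/8 s, in which the tool goes at most 62.5 mm and 10.7 degrees, less where a joint would pass 70% of its speed; a pose out of reach is approached as far as the arm can. A call with a number of a shift or a turn outside -1 to 1 is refused whole. A call with a gripper value outside its range is refused whole. OPENING is the gripper command: -1 is fully open, 1 is shut, values between are in proportion, set as the call begins (- or left out, the last holds). The fingers move at their own pace and stop on an object; the grip force is fixed at half the most. Time passes only in rows, so rows that do not move let the fingers close. It gives the time, the measured TCP pose, the force, the opening and the grip force at its end, in the units of the state.
- read_state(): the state, without advancing time (a new reading comes with each control period).
- imaging.camera(name): name is "scene" or "top" or "wrist"; returns (picture, depth): 384x512x3 uint8, blue, green, red; 384x512 float32, m along the optical axis (not along the pixel's ray), 0 where there is no reading.
- imaging.calibration(name): a dict with "vertical_fov" (degrees; the focal length in pixels is half the picture's height over the tangent of half this angle, whatever the lens; pixels are square), "cx", "cy" (the principal point, pixels), "extrinsics" (4x4, takes a point from camera to world coordinates). Camera axes: x right, y up, looking along -z (the intrinsics and any distortion apply to the point x, -y, -z); pixel columns grow to the right and rows downward; lengths in m; the calibration is good to about 2 mm. A picture is of the moment at which its call begins: read the wrist's pose just before it. calibration takes no time and is no camera call; for the wrist camera it gives the pose at the moment of the call.
- workorder.sign_off(): hands the job in; it is judged then, once.
Trained networks look in the newest picture that a camera, given by its name, has taken for a name from the list of things; names that differ only in an ending like _2 or _b are one class to them, and where a whole thing is asked for, a point or a joint stands for the part that bears it (a point fixed in the world has none). Each returns a list of dicts, best first, with "conf" (0 to 1); they miss things now and then, are a little off and sometimes report something else, mostly with a low value. They report only what shows in the picture. A call takes as long as a camera call. They do not tell look-alikes from the thing itself.
- imaging.trace(camera, name): "mask" (384x512 bool, what is visible of it) and "extent" ([left, top, right, bottom] in pixels, round what is visible of it).
- imaging.place_of(camera, name): "xy" ([column, row] in pixels: a listed point, or the origin of a listed thing).
The state is a dict: "t": time; "joint_pos": joint angles; "dq": joint speeds; "effort": joint torques, N m; "tool_pos": TCP position; "tool_rot": TCP orientation; "ft_force": force on the tool from outside, world axes, zero at the start; "torque": the same for the moment, N m; "grip_width": finger opening in m; "grip_force": force on a finger pad.
Only numpy, scipy, OpenCV 4.12 (cv2) and the standard library are available. Lean on these libraries where they do the work, as an engineer would, in place of code of your own. Each camera call takes 0.05 s, during which the arm holds its last target. There are 200 camera calls.

## Working session

There is one attempt and no reset: what is moved stays moved. The work goes in short steps, Python scripts to look and compute and a shell command to move; the robot and the scene stay as the last step left them, time stands still between calls to the robot, and variables do not carry over. Pictures are saved under pics/ and viewed, at most 10 in all, crops included, and the job is handed in when it is done.

```bash
mkdir -p pics; ls; cat > h.py <<'E'
import numpy as np, cv2
from plant import read_state, imaging, workorder
from scipy.spatial.transform import Rotation as R
def ray(cal,uv):
    f=192/np.tan(np.radians(cal["vertical_fov"])/2)
    d=np.array([(uv[0]-cal["cx"])/f,-(uv[1]-cal["cy"])/f,-1.0])
    E=np.array(cal["extrinsics"]); return E[:3,3],E[:3,:3]@d
def at_z(cal,uv,z):
    o,d=ray(cal,uv); return o+d*(z-o[2])/d[2]
def at_d(cal,uv,dep):
    o,d=ray(cal,uv); return o+d*dep
def tri(rs):
    A=0;b=0
    for o,d in rs:
        d=d/np.linalg.norm(d);P=np.eye(3)-np.outer(d,d);A=A+P;b=b+P@o
    return np.linalg.solve(A,b)
def tool(dw):  # world shift -> tool fractions of 100mm
    return R.from_quat(read_state()["tool_rot"]).inv().apply(dw)/0.1
E
python3 - <<'E'
from h import *
print(read_state())
ims=[]
for c in ["scene","top","wrist"]:
    p,d=imaging.camera(c); cal=imaging.calibration(c); print(c,{k:v for k,v in cal.items() if k!="extrinsics"},np.round(cal["extrinsics"],3).tolist())
    cv2.imwrite(f"pics/{c}0.png",p); np.save(f"{c}_d.npy",d)
    if c=="wrist":continue
    for n in ["caddy","lock_nub","slot","lid_grip","lid_lip","capsule_mid","cup","timer","shaker"]:
        for r in imaging.place_of(c,n)[:3]:
            u=r["xy"]; v=d[int(np.clip(u[1],0,383)),int(np.clip(u[0],0,511))]
            print(c,n,np.round(u,1),round(r["conf"],2),np.round(at_d(cal,u,v),3))
E
```

```text
pics
{'t': 0.0, 'joint_pos': array([ 1.27337528e+00,  4.80817966e-01,  1.59689389e+00, -2.27330418e-05,
        1.06512209e+00, -4.65856477e-02]), 'dq': array([ 2.10214962e-03,  1.84999380e-04, -6.78723096e-04, -1.09123623e-03,
        1.01852961e-03,  4.35964313e-06]), 'effort': array([ 2.03835487e-03, -9.50616646e+01, -4.30215919e+01,  3.53808155e-04,
        1.12951270e-02,  2.08048925e-05]), 'tool_pos': array([0.16124904, 0.62945603, 0.40407381]), 'tool_rot': array([ 1.25083669e-01,  9.92146003e-01, -6.13189507e-04, -9.64337858e-05]), 'ft_force': array([-0.47935828, -0.03540495,  0.13767245]), 'torque': array([-0.03165895,  0.04562047,  0.00302034]), 'grip_force': 0.0, 'grip_width': 0.0854401423028045}
scene {'vertical_fov': 52.30206401053395, 'cx': 251.17167890466018, 'cy': 192.67659338119992} [[0.86, 0.268, -0.434, 0.048], [-0.51, 0.451, -0.732, -0.737], [-0.001, 0.851, 0.524, 0.664], [0.0, 0.0, 0.0, 1.0]]
scene caddy [264.8 207.6] 0.76 [0.557 0.045 0.039]
scene caddy [198.1 158.4] 0.61 [0.535 0.465 0.021]
scene lock_nub [234.1 199.9] 0.56 [0.486 0.098 0.06 ]
scene slot [174.7 
[... 838 characters left out ...]
1.8 222.4] 0.57 [0.475 0.522 0.038]
top lock_nub [248.5 215.6] 0.38 [0.486 0.099 0.054]
top slot [246.2 214. ] 0.97 [0.49  0.106 0.065]
top slot [106.1 220.3] 0.92 [0.482 0.539 0.039]
top lid_grip [247.1 182.1] 0.92 [0.586 0.101 0.084]
top lid_lip [248.2 205.8] 0.8 [0.516 0.099 0.057]
top capsule_mid [328.1 223.5] 0.58 [ 0.456 -0.154  0.023]
top cup [375.5 222.6] 0.74 [0.436 0.11  1.229]
top timer [339.4 183.8] 0.87 [ 0.58  -0.191  0.044]
top shaker [179.8 158.9] 0.7 [0.662 0.305 0.081]
wrist {'vertical_fov': 60.91948716169772, 'cx': 254.41259140570824, 'cy': 196.06951848082812} [[0.248, -0.922, -0.297, 0.086], [0.969, 0.237, 0.075, 0.65], [0.001, -0.307, 0.952, 0.375], [0.0, 0.0, 0.0, 1.0]]
```

View pics/top0.png

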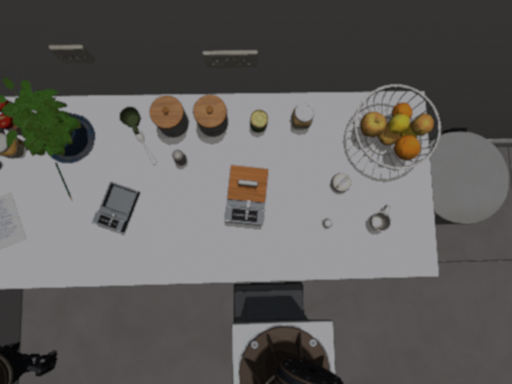

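View pics/scene0.png

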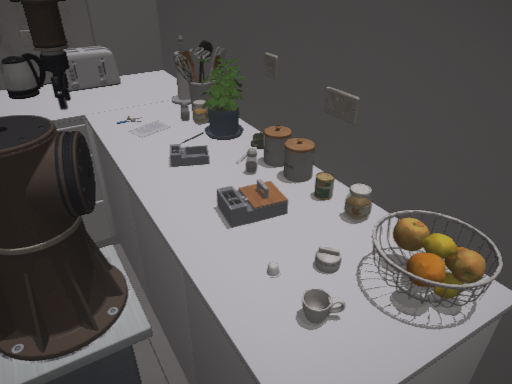

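```bash
python3 -m handwheel '[[[-0.44,-0.38,0],[0,0,0]],[[-0.44,-0.38,0],[0,0,0]],[[-0.44,-0.38,0],[0,0,0]],[[-0.44,-0.38,0],[0,0,0]],[[-0.44,-0.38,0],[0,0,0]]]' 0.5; python3 -m handwheel '[[[-0.44,-0.38,0],[0,0,0]],[[-0.44,-0.38,0],[0,0,0]],[[-0.44,-0.38,0],[0,0,0]],[[-0.44,-0.38,0],[0,0,0]],[[-0.44,-0.38,0],[0,0,0]]]'; python3 -m handwheel '[[[-0.44,-0.38,0],[0,0,0]],[[0,0,0],[0,0,0]],[[0,0,0],[0,0,0]]]'
cat > look.py <<'E'
import sys
from h import *
def look(tag,names,save=True):
    s=read_state(); cal=imaging.calibration("wrist"); p,d=imaging.camera("wrist")
    if save: cv2.imwrite(f"pics/{tag}.png",p)
    out={"pos":np.round(s["tool_pos"],4),"t":s["t"]}
    print(out, "tool x,y axes",np.round(R.from_quat(s["tool_rot"]).as_matrix()[:,:2].T,3).tolist())
    for n in names:
        for r in imaging.place_of("wrist",n)[:2]:
            u=r["xy"]; v=d[int(np.clip(u[1],0,383)),int(np.clip(u[0],0,511))]
            o,dd=ray(cal,u)
            print(n,np.round(u,1),round(r["conf"],2),np.round(o+dd*v,4))
            with open("rays.txt","a") as f: f.write(repr((tag,n,round(r["conf"],2),o.tolist(),dd.tolist()))+"\n")
    return p,d,cal
E
python3 - <<'E'
from look import *
p,d,cal=look("w1",["slot","lock_nub","lid_grip","lid_lip"])
np.save("w1d.npy",d)
E
```

```text
t: 1.68
tool_pos: [0.328, 0.3895, 0.4049]
tool_rot: [0.125, 0.992, 0.0, 0.0]
ft_force: [1.0, 0.3, -0.6]
grip_width: 0.0215
grip_force: 0.0
t: 2.3
tool_pos: [0.4941, 0.1506, 0.405]
tool_rot: [0.125, 0.992, 0.0, 0.0]
ft_force: [0.6, 0.3, 0.2]
grip_width: 0.0214
grip_force: 0.0
t: 2.68
tool_pos: [0.5262, 0.1045, 0.4046]
tool_rot: [0.126, 0.992, 0.0, -0.0]
ft_force: [0.0, 0.3, -0.1]
grip_width: 0.0215
grip_force: 0.0
{'pos': array([0.5262, 0.1045, 0.4046]), 't': 2.675} tool x,y axes [[-0.968, 0.249, 0.001], [0.249, 0.968, 0.0]]
slot [249.3 135.4] 0.63 [0.488  0.1111 0.0651]
lock_nub [244.5 138.8] 0.86 [0.4899 0.106  0.0654]
lock_nub [ 14.6 159.9] 0.53 [ 0.4548 -0.1438  0.0253]
lid_grip [263.9 233.1] 0.91 [0.5796 0.102  0.0853]
lid_lip [249.9 161.7] 0.98 [0.5126 0.1053 0.0642]
```

View pics/w1.png

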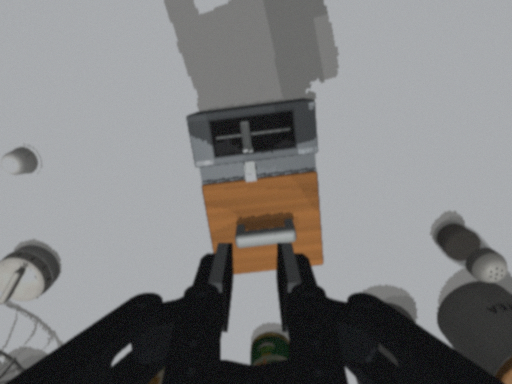

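```bash
cat >> h.py <<'E'
def cloud(cal,d):
    v,u=np.mgrid[0:384,0:512]; f=192/np.tan(np.radians(cal["vertical_fov"])/2)
    c=np.stack([(u-cal["cx"])/f,-(v-cal["cy"])/f,-np.ones_like(u)],-1)*d[...,None]
    E=np.array(cal["extrinsics"]); return c@E[:3,:3].T+E[:3,3]
E
python3 - <<'E'
from h import *
cal=imaging.calibration("wrist"); d=np.load("w1d.npy"); P=cloud(cal,d)
v,u=np.mgrid[0:384,0:512]
reg=(u>175)&(u<335)&(v>90)&(v<280)&(d>0)
pic=cv2.imread("pics/w1.png")
for nm,lo,hi in [("all",.03,.1),("housing",.061,.069),("plate",.048,.058),("bar",.078,.1)]:
    m=(reg&(P[...,2]>lo)&(P[...,2]<hi)).astype(np.uint8)
    m=cv2.morphologyEx(m,cv2.MORPH_OPEN,np.ones((3,3)))
    n,l,st,_=cv2.connectedComponentsWithStats(m); k=1+np.argmax(st[1:,4]); q=P[l==k]
    (c,s,a)=cv2.minAreaRect((q[:,:2]*1000).astype(np.float32)); print(nm,len(q),np.round(c,1),np.round(s,1),round(a,1),"z",np.round(np.median(q[:,2]),4))
# wood by colour
hsv=cv2.cvtColor(pic,cv2.COLOR_BGR2HSV); m=((hsv[...,1]>120)&(v>165)&(v<275)&(u>195)&(u<330)&(hsv[...,0]<20))
q=P[m]; q=q[(q[:,2]>.045)&(q[:,2]<.06)]; print("wood",len(q),cv2.minAreaRect((q[:,:2]*1000).astype(np.float32)),np.median(q[:,2]))
print(P[115,265],P[70:75,230].mean(0))
E
```

```text
all 18188 [552.1 107.2] [120.4 179.2] 82.8 z 0.0541
housing 3837 [488.3 115.3] [120.4  50.6] 82.8 z 0.0651
plate 8202 [584.3 103.2] [120.1 114.1] 82.7 z 0.0534
bar 910 [585.5 103. ] [59.7 14. ] 82.4 z 0.0866
wood 7612 ((585.8858032226562, 103.10649108886719), (116.77267456054688, 105.30339813232422), 82.76677703857422) 0.05338080050286714
[0.47400512 0.13087427 0.0579153 ] [0.42544665 0.10600962 0.00117203]
```

```bash
python3 -m handwheel '[[[0,0,0.4],[0,0,-0.72]],[[0,0,0.4],[0,0,-0.72]],[[0.395,-0.02,0.4],[0,0,0]],[[0,0,0.3],[0,0,0]],[[0,0,0],[0,0,0]]]' 0.5; python3 -m handwheel '[[[0,0,0],[0,0,0]]]'
python3 - <<'E'
from look import *
p,d,cal=look("w2",["slot","lock_nub","lid_lip"])
P=cloud(cal,d); np.save("w2P.npy",P)
m=(abs(P[...,2]-.0645)<.003)&(d>0); print("top z",np.median(P[m][:,2]))
E
```

```text
t: 3.55
tool_pos: [0.486, 0.1081, 0.2534]
tool_rot: [0.062, 0.998, -0.0, -0.002]
ft_force: [0.0, 0.6, -0.0]
grip_width: 0.0215
grip_force: 0.0
t: 3.68
tool_pos: [0.4877, 0.108, 0.2557]
tool_rot: [0.062, 0.998, 0.0, 0.001]
ft_force: [0.5, 1.0, 0.3]
grip_width: 0.0213
grip_force: 0.0
{'pos': array([0.4877, 0.108 , 0.2557]), 't': 3.675} tool x,y axes [[-0.992, 0.124, -0.001], [0.124, 0.992, 0.0]]
slot [261.9 239.9] 0.71 [0.4912 0.1134 0.0568]
lock_nub [252.4 242.1] 0.68 [0.4881 0.1084 0.0646]
lid_lip [251.4 274.7] 0.74 [0.5085 0.1052 0.0639]
top z 0.06480956230695113
```

View pics/w2.png

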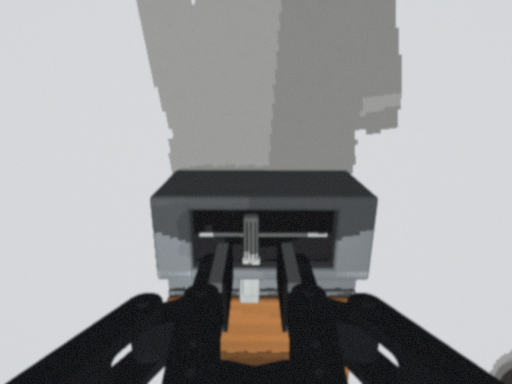

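```bash
python3 - <<'E'
import numpy as np
P=np.load("w2P.npy")
for r in range(232,300,6): print(r,np.round(P[r,[218,222,226,284,290,296]],3).tolist())
E
```

```text
232 [[0.483, 0.09, 0.057], [0.484, 0.091, 0.056], [0.484, 0.094, 0.057], [0.488, 0.126, 0.057], [0.489, 0.13, 0.056], [0.489, 0.133, 0.057]]
238 [[0.487, 0.089, 0.057], [0.487, 0.091, 0.058], [0.488, 0.093, 0.056], [0.491, 0.126, 0.057], [0.491, 0.129, 0.058], [0.41, 0.119, 0.226]]
244 [[0.476, 0.094, 0.088], [0.476, 0.096, 0.088], [0.476, 0.098, 0.088], [0.48, 0.124, 0.087], [0.48, 0.127, 0.088], [0.41, 0.119, 0.226]]
250 [[0.476, 0.095, 0.094], [0.476, 0.096, 0.094], [0.476, 0.098, 0.094], [0.479, 0.124, 0.095], [0.48, 0.127, 0.094], [0.5, 0.132, 0.057]]
256 [[0.475, 0.095, 0.101], [0.476, 0.097, 0.1], [0.476, 0.099, 0.1], [0.479, 0.123, 0.1], [0.48, 0.126, 0.1], [0.485, 0.129, 0.091]]
262 [[0.476, 0.096, 0.105], [0.477, 0.097, 0.104], [0.476, 0.099, 0.105], [0.479, 0.123, 0.105], [0.479, 0.125, 0.106], [0.48, 0.128, 0.105]]
268 [[0.476, 0.096, 0.109], [0.476, 0.098, 0.11], [0.476, 0.099, 0.11], [0.478, 0.122, 0.111], [0.48, 0.125, 0.109], [0.48, 0.127, 0.11]]
274 [[0.476, 0.097, 0.114], [0.476, 0.098, 0.114], [0.477, 0.1, 0.113], [0.48, 0.122, 0.113], [0.479, 0.124, 0.115], [0.479, 0.127, 0.115]]
280 [[0.476, 0.097, 0.118], [0.476, 0.099, 0.119], [0.476, 0.1, 0.119], [0.48, 0.122, 0.118], [0.479, 0.124, 0.119], [0.479, 0.126, 0.119]]
286 [[0.477, 0.097, 0.121], [0.478, 0.099, 0.12], [0.478, 0.1, 0.119], [0.48, 0.121, 0.121], [0.48, 0.124, 0.121], [0.478, 0.126, 0.124]]
292 [[0.475, 0.098, 0.127], [0.48, 0.098, 0.12], [0.48, 0.1, 0.121], [0.483, 0.121, 0.121], [0.483, 0.123, 0.12], [0.478, 0.125, 0.128]]
298 [[0.476, 0.098, 0.13], [0.483, 0.098, 0.12], [0.483, 0.099, 0.12], [0.485, 0.121, 0.122], [0.483, 0.123, 0.125], [0.479, 0.125, 0.131]]
```

```bash
python3 -m handwheel '[[[0.0,-0.02,0.15],[0,0,0]],[[0,0,0.08],[0,0,0]],[[0,0,0.02],[0,0,0]],[[0,0,0],[0,0,0]]]'; python3 -m handwheel '[[[0,0.06,0],[0,0,0]],[[0,0.06,0],[0,0,0]],[[0,0.05,0],[0,0,0]],[[0,0.04,0],[0,0,0]],[[0,0,0],[0,0,0]]]'
```

```text
t: 4.38
tool_pos: [0.4863, 0.1054, 0.2295]
tool_rot: [0.063, 0.998, -0.0, -0.001]
ft_force: [-3.5, -2.6, 11.2]
grip_width: 0.0215
grip_force: 5.1
t: 5.0
tool_pos: [0.4893, 0.1265, 0.2295]
tool_rot: [0.062, 0.998, -0.0, -0.0]
ft_force: [-2.1, -0.8, 6.8]
grip_width: 0.0212
grip_force: 3.6
```

```bash
python3 - <<'E'
from look import *
p,d,cal=look("w3",["slot","lock_nub","lid_lip"])
P=cloud(cal,d)
cv2.imwrite("pics/w3c.png",cv2.resize(p[180:340,130:390],None,fx=2.5,fy=2.5))
E
```

```text
{'pos': array([0.4893, 0.1265, 0.2295]), 't': 5.0} tool x,y axes [[-0.992, 0.125, 0.0], [0.125, 0.992, -0.0]]
slot [224.3 267.7] 0.78 [0.4772 0.1172 0.0841]
lock_nub [241.1 270.6] 0.9 [0.4907 0.1214 0.0646]
lid_lip [240.7 264.5] 0.69 [0.487  0.1217 0.0654]
```

View pics/w3c.png

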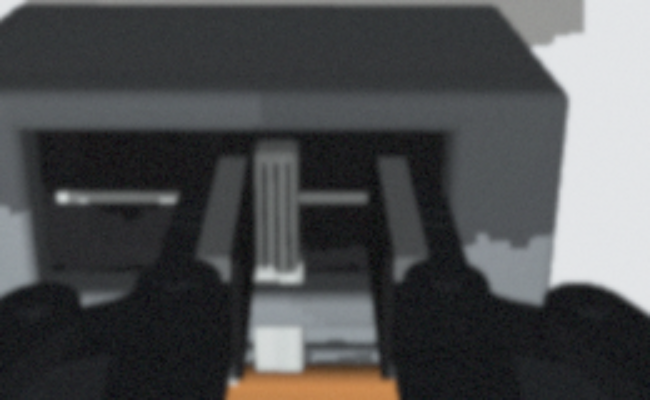

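```bash
python3 -m handwheel '[[[0,0.02,-0.01],[0,0,0]],[[0,0.02,0],[0,0,0]],[[0,0.01,0],[0,0,0]],[[0,0,0],[0,0,0]]]'
```

```text
t: 5.7
tool_pos: [0.4895, 0.1291, 0.2301]
tool_rot: [0.062, 0.998, -0.002, -0.001]
ft_force: [4.4, -42.8, 1.5]
grip_width: 0.0215
grip_force: 20.6
```

```bash
python3 -m handwheel '[[[0,-0.07,0],[0,0,0]],[[0,0,-0.5],[0,0,0]],[[-0.5,-0.02,-0.2],[0,0,0]],[[-0.49,0,0],[0,0,0]],[[0,0,0],[0,0,0]]]'; python3 - <<'E'
from look import *
p,d,cal=look("w4",["slot","lock_nub","lid_lip","lid_grip"])
print(read_state()["joint_pos"])
E
```

```text
t: 6.32
tool_pos: [0.59, 0.1097, 0.3008]
tool_rot: [0.063, 0.998, 0.0, 0.001]
ft_force: [-0.5, 0.5, 0.5]
grip_width: 0.0216
grip_force: 0.0
{'pos': array([0.59  , 0.1097, 0.3008]), 't': 6.325} tool x,y axes [[-0.992, 0.126, -0.003], [0.126, 0.992, 0.001]]
slot [236.9  45.7] 0.89 [0.4867 0.114  0.0576]
lock_nub [251.   44.1] 0.69 [0.4877 0.1224 0.0644]
lid_lip [226.7 103.1] 0.94 [0.5186 0.1026 0.0534]
lid_grip [237.9 212.5] 0.57 [0.5816 0.1023 0.0858]
[ 1.35129995e-01  5.28183565e-01  1.81776076e+00  9.20112377e-05
  7.97185496e-01 -1.31089304e+00]
```

```bash
python3 -m handwheel '[[[0,0,0],[0,0,1]],[[0,0,0],[0,0,1]],[[0,0,0],[0,0,1]],[[0,0,0],[0,0,1]],[[0,0,0],[0,0,1]]]' -0.2; python3 -m handwheel '[[[0,0,0],[0,0,1]],[[0,0,0],[0,0,1]],[[0,0,0],[0,0,1]],[[0,0,0],[0,0,1]],[[0,0,0],[0,0,1]]]';python3 -m handwheel '[[[0,0,0],[0,0,1]],[[0,0,0],[0,0,1]],[[0,0,0],[0,0,1]],[[0,0,0],[0,0,1]],[[0,0,0],[0,0,1]]]';python3 -m handwheel '[[[0,0,0],[0,0,1]],[[0,0,0],[0,0,1]],[[0,0,0],[0,0,1]],[[-0.07,-0.035,0.2],[0,0,0]],[[0,0,0.1],[0,0,0]]]'
python3 - <<'E'
from look import *
p,d,cal=look("w5",["lid_grip"])
P=cloud(cal,d); m=(P[...,2]>.078)&(P[...,2]<.092)&(abs(P[...,0]-.585)<.03)&(abs(P[...,1]-.103)<.04)
c=cv2.minAreaRect((P[m][:,:2]*1000).astype(np.float32));print(c)
E
```

```text
t: 7.2
tool_pos: [0.5863, 0.1103, 0.3006]
tool_rot: [0.278, 0.961, -0.0, -0.0]
ft_force: [0.3, 0.5, 0.5]
grip_width: 0.0513
grip_force: 0.0
t: 7.82
tool_pos: [0.5863, 0.1103, 0.3007]
tool_rot: [0.48, 0.878, -0.0, -0.0]
ft_force: [0.1, 0.1, 0.5]
grip_width: 0.0509
grip_force: 0.0
t: 8.45
tool_pos: [0.5863, 0.1103, 0.3006]
tool_rot: [0.658, 0.753, -0.0, -0.0]
ft_force: [-0.1, 0.2, -0.7]
grip_width: 0.0513
grip_force: 0.0
t: 9.07
tool_pos: [0.5816, 0.1036, 0.2699]
tool_rot: [0.75, 0.662, -0.001, -0.0]
ft_force: [0.4, -0.4, 0.1]
grip_width: 0.0512
grip_force: 0.0
{'pos': array([0.5816, 0.1036, 0.2699]), 't': 9.075} tool x,y axes [[0.125, 0.992, -0.0], [0.992, -0.125, -0.002]]
lid_grip [261.1 243.5] 0.75 [0.5857 0.1073 0.0857]
lid_grip [154.  234.2] 0.37 [0.5186 0.1058 0.0524]
((586.044189453125, 101.85089874267578), (60.169063568115234, 13.70478343963623), 82.68023681640625)
```

```bash
python3 -m handwheel '[[[-0.01,0.045,0.2],[0,0,0]],[[0,0,0.15],[0,0,0]],[[0,0,0.05],[0,0,0]]]'; python3 -m handwheel '[[[0,0,0],[0,0,0]],[[0,0,0],[0,0,0]],[[0,0,0],[0,0,0]],[[0,0,0],[0,0,0]]]' 1; python3 -m handwheel '[[[0,0,-0.1],[0,0,0]],[[0,0,-0.2],[0,0,0]],[[0,0,-0.3],[0,0,0]]]'
```

```text
t: 9.55
tool_pos: [0.5866, 0.102, 0.2292]
tool_rot: [0.75, 0.662, -0.001, -0.001]
ft_force: [0.5, -0.8, 0.2]
grip_width: 0.0511
grip_force: 0.0
t: 10.05
tool_pos: [0.5873, 0.1021, 0.2312]
tool_rot: [0.75, 0.662, 0.0, 0.0]
ft_force: [-0.5, 0.6, 5.0]
grip_width: 0.0134
grip_force: 59.1
t: 10.42
tool_pos: [0.5867, 0.102, 0.2912]
tool_rot: [0.75, 0.662, -0.001, -0.0]
ft_force: [0.5, -0.1, -1.1]
grip_width: 0.0129
grip_force: 58.5
```

```bash
python3 -m handwheel '[[[0.4,-0.26,0],[0,0,0]],[[0.4,-0.26,0],[0,0,0]],[[0.4,-0.27,0],[0,0,0]],[[0.4,-0.27,0],[0,0,0]],[[0.42,-0.27,0],[0,0,0]]]'; python3 -m handwheel '[[[0,0,0.3],[0,0,0]],[[0,0,0.4],[0,0,0]],[[0,0,0.2],[0,0,0]],[[0,0,0.08],[0,0,0]],[[0,0,0],[0,0,0]]]'
```

```text
t: 11.05
tool_pos: [0.4795, 0.3203, 0.2914]
tool_rot: [0.75, 0.661, 0.0, 0.0]
ft_force: [0.7, 0.3, -1.8]
grip_width: 0.0132
grip_force: 58.6
t: 11.68
tool_pos: [0.4804, 0.3191, 0.193]
tool_rot: [0.75, 0.661, -0.0, -0.0]
ft_force: [0.2, -0.3, -0.9]
grip_width: 0.0129
grip_force: 58.6
```

```bash
python3 -m handwheel '[[[0,0,0.02],[0,0,0]],[[0,0,0.02],[0,0,0]],[[0,0,0],[0,0,0]]]'; python3 -m handwheel '[[[0,0,0],[0,0,0]],[[0,0,0],[0,0,0]],[[0,0,0],[0,0,0]]]' -0.2; python3 -m handwheel '[[[0,0,-0.2],[0,0,0]],[[0,0,-0.4],[0,0,0]],[[0,0,-0.4],[0,0,0]],[[0,0,0],[0,0,0]],[[0,0,0],[0,0,0]]]'
python3 - <<'E'
from look import *
s=read_state(); cal0=imaging.calibration("wrist")
p,d,cal=look("w6",["lid_grip","lid_lip"])
P=cloud(cal,d); m=(P[...,2]>.038)&(P[...,2]<.055)&(abs(P[...,0]-.48)<.04)&(abs(P[...,1]-.32)<.05)
print("bar",cv2.minAreaRect((P[m][:,:2]*1000).astype(np.float32)),np.median(P[m][:,2]))
pt,dt=imaging.camera("top"); ct=imaging.calibration("top")
ps,ds=imaging.camera("scene"); cs=imaging.calibration("scene")
for n in ["capsule_mid"]:
    a=imaging.place_of("top",n)[:2]; b=imaging.place_of("scene",n)[:2]; print(a,b)
    for i in a:
        for j in b: print(np.round(tri([ray(ct,i["xy"]),ray(cs,j["xy"])]),4))
E
```

```text
t: 12.05
tool_pos: [0.4807, 0.3192, 0.1902]
tool_rot: [0.75, 0.662, 0.001, 0.0]
ft_force: [-3.7, -1.7, 16.6]
grip_width: 0.0129
grip_force: 61.2
t: 12.42
tool_pos: [0.4804, 0.3191, 0.1888]
tool_rot: [0.75, 0.662, 0.0, 0.0]
ft_force: [-0.1, -0.6, -0.2]
grip_width: 0.0513
grip_force: 0.0
t: 13.05
tool_pos: [0.4801, 0.3189, 0.2884]
tool_rot: [0.75, 0.662, -0.0, -0.0]
ft_force: [-0.1, -0.3, -0.6]
grip_width: 0.0512
grip_force: 0.0
{'pos': array([0.4801, 0.3189, 0.2884]), 't': 13.05} tool x,y axes [[0.125, 0.992, -0.0], [0.992, -0.125, -0.0]]
lid_grip [253.8 205.6] 0.81 [0.4807 0.3234 0.0453]
lid_lip [169.1 207.1] 0.57 [0.4081 0.3154 0.0009]
bar ((481.21893310546875, 319.50457763671875), (58.500152587890625, 13.873530387878418), 83.23446655273438) 0.0453013941293445
[{'xy': [328.3, 221.7], 'conf': 0.54}] [{'xy': [270.6, 267.0], 'conf': 0.72}]
[ 0.4561 -0.153   0.0169]
```

```bash
python3 -m handwheel '[[[-0.59,0.04,0],[0,0,0]],[[-0.59,0.04,0],[0,0,0]],[[-0.59,0.04,0],[0,0,0]],[[-0.59,0.04,0],[0,0,0]],[[-0.59,0.04,0],[0,0,0]]]' -0.2; python3 -m handwheel '[[[-0.59,0.05,0],[0,0,0]],[[-0.59,0.05,0],[0,0,0]],[[-0.58,0.05,0.3],[0,0,0]],[[0,0,0],[0,0,0]],[[0,0,0],[0,0,0]]]'
cat > cap.py <<'E'
from look import *
import sys
p,d,cal=look(sys.argv[1],["capsule_mid"])
P=cloud(cal,d); t=read_state()["tool_pos"]
m=(P[...,2]>.010)&(P[...,2]<.035)&(abs(P[...,0]-.456)<.04)&(abs(P[...,1]+.153)<.04)
q=P[m]; print(len(q),cv2.minAreaRect((q[:,:2]*1000).astype(np.float32)),q[:,2].max())
h=q[q[:,2]>q[:,2].max()-.004]; print("top",np.median(h,0),np.ptp(h,0))
E
python3 cap.py w7
```

```text
t: 14.02
tool_pos: [0.463, 0.0221, 0.2886]
tool_rot: [0.75, 0.662, 0.0, 0.0]
ft_force: [0.2, -1.1, 0.1]
grip_width: 0.0512
grip_force: 0.0
t: 14.65
tool_pos: [0.4561, -0.15, 0.2598]
tool_rot: [0.75, 0.661, -0.0, -0.0]
ft_force: [-0.4, 0.1, 0.2]
grip_width: 0.0512
grip_force: 0.0
{'pos': array([ 0.4561, -0.15  ,  0.2598]), 't': 14.65} tool x,y axes [[0.126, 0.992, 0.0], [0.992, -0.126, -0.001]]
capsule_mid [258.  210.8] 0.95 [ 0.4593 -0.1458  0.027 ]
1260 ((457.9349365234375, -150.43544006347656), (26.07062530517578, 26.31078338623047), 26.646892547607422) 0.03032407266902945
top [ 0.45808959 -0.15068851  0.02790817] [0.01867436 0.01973238 0.00399312]
```

View pics/w7.png

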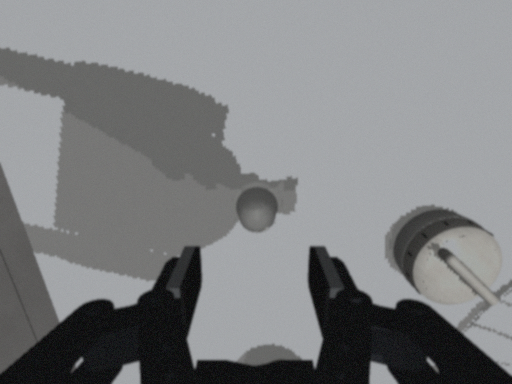

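```bash
python3 -m handwheel '[[[-0.005,0.02,0.4],[0,0,0]],[[0,0,0.35],[0,0,0]],[[0,0,0.1],[0,0,0]],[[0,0,0],[0,0,0]]]'; python3 -m handwheel '[[[0,0,0],[0,0,0]],[[0,0,0],[0,0,0]],[[0,0,0],[0,0,0]],[[0,0,0],[0,0,0]]]' 1
```

```text
t: 15.25
tool_pos: [0.4584, -0.15, 0.1753]
tool_rot: [0.75, 0.662, -0.0, -0.0]
ft_force: [-0.3, -0.3, 0.8]
grip_width: 0.0513
grip_force: 0.0
t: 15.75
tool_pos: [0.4587, -0.1506, 0.1765]
tool_rot: [0.75, 0.662, 0.001, 0.001]
ft_force: [0.8, 6.3, 9.8]
grip_width: 0.0297
grip_force: 57.1
```

```bash
python3 -m handwheel '[[[0,0,-0.2],[0,0,0]],[[0,0,-0.4],[0,0,0]],[[0,0,-0.45],[0,0,0]],[[0.53,0.19,0],[0,0,0]],[[0.53,0.19,0],[0,0,0]]]'; python3 -m handwheel '[[[0.53,0.19,0],[0,0,0]],[[0.53,0.19,0],[0,0,0]],[[0.54,0.18,0],[0,0,0]],[[0,0,0],[0,0,0]],[[0,0,0],[0,0,0]]]'
python3 - <<'E'
from look import *
p,d,cal=look("w8",["capsule_mid"])
P=cloud(cal,d);m=(abs(P[...,2]-.046)<.004)&(abs(P[...,0]-.59)<.12)&(abs(P[...,1]-.1)<.12)
print(cv2.minAreaRect((P[m][:,:2]*1000).astype(np.float32)),np.median(P[m][:,2]))
m=(abs(P[...,2]-.005)<.004)&(abs(P[...,0]-.586)<.055)&(abs(P[...,1]-.103)<.055);print(np.median(P[m],0))
E
```

```text
t: 16.38
tool_pos: [0.51, -0.0496, 0.2823]
tool_rot: [0.751, 0.661, 0.001, 0.001]
ft_force: [0.5, -0.6, -0.5]
grip_width: 0.0301
grip_force: 56.7
t: 17.0
tool_pos: [0.5844, 0.1015, 0.2808]
tool_rot: [0.75, 0.662, 0.0, 0.0]
ft_force: [0.5, -0.7, -0.9]
grip_width: 0.0299
grip_force: 56.6
{'pos': array([0.5844, 0.1015, 0.2808]), 't': 17.0} tool x,y axes [[0.124, 0.992, -0.0], [0.992, -0.124, 0.0]]
capsule_mid [251.8 272.3] 0.63 [0.5847 0.1092 0.1305]
capsule_mid [ 96.3 214.2] 0.57 [0.4897 0.1215 0.0635]
((552.6295166015625, 105.859619140625), (120.094482421875, 177.46730041503906), 82.73326110839844) 0.04473956859025413
[0.58797767 0.11186051 0.00589054]
```

View pics/w8.png

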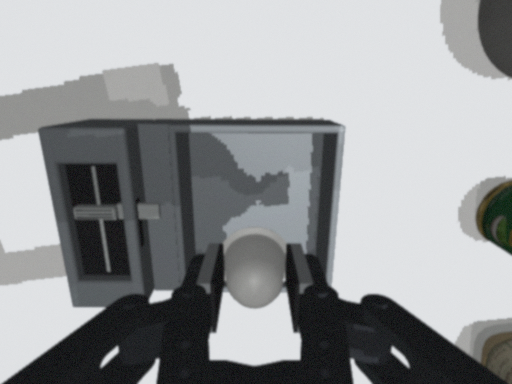

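```bash
python3 -m handwheel '[[[0,0,0.4],[0,0,0]],[[0,0,0.4],[0,0,0]],[[0,0,0.14],[0,0,0]],[[0,0,0.03],[0,0,0]],[[0,0,0],[0,0,0]]]'; python3 -m handwheel '[[[0,0,0.02],[0,0,0]],[[0,0,0],[0,0,0]]]'
```

```text
t: 17.73
tool_pos: [0.5852, 0.1013, 0.1841]
tool_rot: [0.75, 0.661, 0.001, 0.0]
ft_force: [-0.6, -0.5, 0.0]
grip_width: 0.0302
grip_force: 56.6
t: 17.98
tool_pos: [0.5849, 0.1015, 0.1817]
tool_rot: [0.75, 0.662, 0.0, 0.0]
ft_force: [0.1, 0.1, -0.3]
grip_width: 0.0297
grip_force: 56.8
```

```bash
python3 -m handwheel '[[[0,0,0.01],[0,0,0]],[[0,0,0.01],[0,0,0]],[[0,0,0],[0,0,0]]]'; python3 -m handwheel '[[[0,0,0],[0,0,0]]]' 
```

```text
t: 18.35
tool_pos: [0.585, 0.1016, 0.1813]
tool_rot: [0.75, 0.662, 0.001, 0.0]
ft_force: [-9.0, -2.3, 39.1]
grip_width: 0.0298
grip_force: 66.1
t: 18.48
tool_pos: [0.585, 0.1016, 0.1813]
tool_rot: [0.75, 0.662, 0.001, 0.0]
ft_force: [-9.5, -0.8, 38.2]
grip_width: 0.03
grip_force: 66.1
```

Contact with the floor; ease off slightly, release, rise and look.

```bash
python3 -m handwheel '[[[0,0,-0.02],[0,0,0]],[[0,0,0],[0,0,0]]]'; python3 -m handwheel '[[[0,0,0],[0,0,0]],[[0,0,0],[0,0,0]],[[0,0,0],[0,0,0]]]' -0.1; python3 -m handwheel '[[[0,0,-0.15],[0,0,0]],[[0,0,-0.4],[0,0,0]],[[0,0,-0.45],[0,0,0]],[[0,0,0],[0,0,0]],[[0,0,0],[0,0,0]]]'
python3 - <<'E'
from look import *
p,d,cal=look("w9",["capsule_mid"])
P=cloud(cal,d);m=(P[...,2]>.014)&(P[...,2]<.04)&(abs(P[...,0]-.586)<.035)&(abs(P[...,1]-.103)<.035)
q=P[m];print(cv2.minAreaRect((q[:,:2]*1000).astype(np.float32)),q[:,2].max())
E
```

```text
t: 18.73
tool_pos: [0.585, 0.1016, 0.1816]
tool_rot: [0.75, 0.662, 0.0, 0.0]
ft_force: [-1.7, 0.6, 12.5]
grip_width: 0.0298
grip_force: 59.7
t: 19.1
tool_pos: [0.5847, 0.1014, 0.1809]
tool_rot: [0.75, 0.662, -0.0, -0.0]
ft_force: [0.4, 1.0, 0.1]
grip_width: 0.0468
grip_force: 0.0
t: 19.73
tool_pos: [0.5846, 0.1014, 0.2816]
tool_rot: [0.75, 0.662, 0.0, 0.0]
ft_force: [0.1, 0.1, -0.2]
grip_width: 0.0473
grip_force: 0.0
{'pos': array([0.5846, 0.1014, 0.2816]), 't': 19.725} tool x,y axes [[0.125, 0.992, 0.0], [0.992, -0.125, 0.001]]
capsule_mid [253.2 200.8] 0.56 [0.5852 0.1076 0.0329]
((585.515380859375, 101.85093688964844), (26.735628128051758, 26.32210922241211), 37.33163833618164) 0.03526734202560425
```

View pics/w9.png

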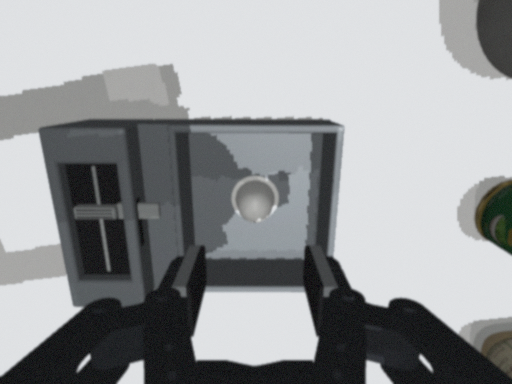

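```bash
python3 -m handwheel '[[[0.4,-0.26,0],[0,0,0]],[[0.4,-0.26,0],[0,0,0]],[[0.41,-0.26,0],[0,0,0]],[[0.41,-0.26,0],[0,0,0]],[[0.41,-0.26,0],[0,0,0]]]'; python3 -m handwheel '[[[0,0,0.4],[0,0,0]],[[0,0,0.4],[0,0,0]],[[0,0,0.12],[0,0,0]],[[0,0,0],[0,0,0]]]'
```

```text
t: 20.45
tool_pos: [0.48, 0.3203, 0.28]
tool_rot: [0.75, 0.661, -0.001, -0.0]
ft_force: [0.4, 0.4, 0.7]
grip_width: 0.0466
grip_force: 0.0
t: 20.95
tool_pos: [0.4809, 0.3188, 0.1884]
tool_rot: [0.75, 0.661, -0.001, -0.0]
ft_force: [0.4, 0.4, 0.7]
grip_width: 0.0474
grip_force: 0.0
```

```bash
python3 -m handwheel '[[[0,0,0],[0,0,0]],[[0,0,0],[0,0,0]],[[0,0,0],[0,0,0]],[[0,0,0],[0,0,0]]]' 1; python3 -m handwheel '[[[0,0,-0.2],[0,0,0]],[[0,0,-0.5],[0,0,0]],[[0,0,-0.4],[0,0,0]],[[-0.4,0.26,0],[0,0,0]],[[-0.4,0.26,0],[0,0,0]]]'; python3 -m handwheel '[[[-0.4,0.27,0],[0,0,0]],[[-0.4,0.27,0],[0,0,0]],[[-0.42,0.26,0],[0,0,0]],[[0,0,0],[0,0,0]],[[0,0,0],[0,0,0]]]'
python3 - <<'E'
from look import *
p,d,cal=look("w10",["lid_grip","lid_lip","lock_nub"])
P=cloud(cal,d)
m=(P[...,2]>.14)&(P[...,2]<.158)&(abs(P[...,0]-.586)<.04)&(abs(P[...,1]-.103)<.05);print(m.sum())
hsv=cv2.cvtColor(p,cv2.COLOR_BGR2HSV); w=(hsv[...,1]>120)&(hsv[...,0]<20)&(P[...,2]>.1)&(P[...,2]<.14)
print(cv2.minAreaRect((P[w][:,:2]*1000).astype(np.float32)),np.median(P[w][:,2]),read_state()["tool_pos"])
E
```

```text
t: 21.45
tool_pos: [0.4816, 0.3192, 0.1905]
tool_rot: [0.75, 0.661, 0.001, 0.0]
ft_force: [0.4, -1.5, 7.0]
grip_width: 0.013
grip_force: 59.1
t: 22.08
tool_pos: [0.5231, 0.2326, 0.3008]
tool_rot: [0.749, 0.662, 0.001, 0.0]
ft_force: [0.6, 0.9, -1.0]
grip_width: 0.013
grip_force: 58.9
t: 22.7
tool_pos: [0.5867, 0.1021, 0.2996]
tool_rot: [0.75, 0.661, 0.0, 0.0]
ft_force: [0.2, -0.2, -1.9]
grip_width: 0.0134
grip_force: 58.9
{'pos': array([0.5867, 0.1021, 0.2996]), 't': 22.7} tool x,y axes [[0.126, 0.992, 0.0], [0.992, -0.126, 0.0]]
lid_grip [253.9 284.4] 0.82 [0.5876 0.1074 0.1548]
lid_grip [104.9 206.5] 0.47 [0.4893 0.1213 0.0645]
lid_lip [124.2 269. ] 0.76 [0.5193 0.1028 0.1201]
lock_nub [104.1 204.1] 0.63 [0.4892 0.123  0.0645]
5660
((587.6495361328125, 102.11605834960938), (118.04252624511719, 106.66629791259766), 82.71907043457031) 0.12092432735849251 [0.58647241 0.10315506 0.29929313]
```

View pics/w10.png

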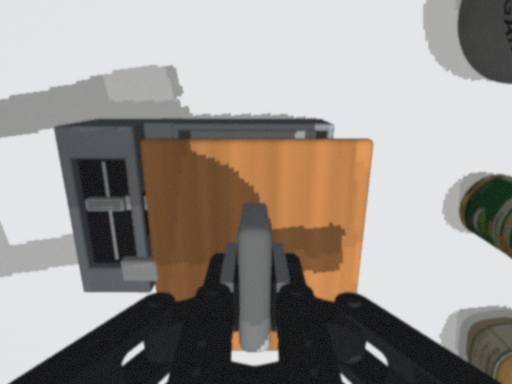

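```bash
python3 -m handwheel '[[[0,-0.01,0.3],[0,0,0]],[[0,0,0.22],[0,0,0]],[[0,0,0.1],[0,0,0]],[[0,0,0.05],[0,0,0]],[[0,0,0],[0,0,0]]]'; python3 -m handwheel '[[[0,0,0.02],[0,0,0]],[[0,0,0],[0,0,0]]]'
```

```text
t: 23.52
tool_pos: [0.586, 0.1025, 0.2323]
tool_rot: [0.75, 0.662, 0.0, 0.0]
ft_force: [-0.7, 0.6, -0.6]
grip_width: 0.0131
grip_force: 58.9
t: 23.78
tool_pos: [0.5862, 0.1024, 0.2314]
tool_rot: [0.75, 0.661, 0.001, 0.0]
ft_force: [-3.8, 1.8, 11.7]
grip_width: 0.0132
grip_force: 60.9
```

```bash
python3 -m handwheel '[[[0,0,0],[0,0,0]],[[0,0,0],[0,0,0]],[[0,0,0],[0,0,0]]]' -0.1; python3 -m handwheel '[[[0,0,-0.1],[0,0,0]],[[0,0,-0.3],[0,0,0]],[[0,0,-0.3],[0,0,0]],[[0,0,0],[0,0,-1]],[[0,0,0],[0,0,-1]]]'; python3 -m handwheel '[[[0,0,0],[0,0,-1]],[[0,0,0],[0,0,-1]],[[0,0,0],[0,0,-1]],[[0,0,0],[0,0,-1]],[[0,0,0],[0,0,-1]]]' 0.5; python3 -m handwheel '[[[0,0,0],[0,0,-1]],[[0,0,0],[0,0,-1]],[[0,0,0],[0,0,-1]],[[0,0,0],[0,0,-1]],[[0,0,0],[0,0,-1]]]'; python3 -m handwheel '[[[0,0,0],[0,0,-1]],[[0,0,0],[0,0,-1]],[[0,0,0],[0,0,-1]],[[0,0,0],[0,0,-1]],[[0,0,0],[0,0,-1]]]'; python3 -m handwheel '[[[0,0,0],[0,0,-1]],[[0,0,0],[0,0,0]],[[0,0,0],[0,0,0]]]'
python3 - <<'E'
from look import *
p,d,cal=look("w11",["lid_grip","lid_lip","lock_nub","slot"])
P=cloud(cal,d)
hsv=cv2.cvtColor(p,cv2.COLOR_BGR2HSV); w=(hsv[...,1]>120)&(hsv[...,0]<20)&(P[...,2]>.035)&(P[...,2]<.07)&(abs(P[...,0]-.59)<.1)&(abs(P[...,1]-.1)<.1)
q=P[w];A=np.c_[q[:,:2]-q[:,:2].mean(0),np.ones(len(q))];print("plane",np.linalg.lstsq(A,q[:,2],rcond=None)[0])
m=(P[...,2]>.078)&(P[...,2]<.1)&(abs(P[...,0]-.586)<.04)&(abs(P[...,1]-.103)<.05);print("bar",cv2.minAreaRect((P[m][:,:2]*1000).astype(np.float32)),np.median(P[m][:,2]))
t=read_state()["tool_pos"];dw=np.array([.4887,.1233,.2555])-t;print(tool(dw))
E
```

```text
t: 24.15
tool_pos: [0.5859, 0.1023, 0.2302]
tool_rot: [0.75, 0.662, 0.0, 0.0]
ft_force: [0.1, -0.2, -0.7]
grip_width: 0.047
grip_force: 0.0
t: 24.78
tool_pos: [0.586, 0.1024, 0.3013]
tool_rot: [0.688, 0.725, 0.001, 0.0]
ft_force: [0.2, -0.0, 0.1]
grip_width: 0.0472
grip_force: 0.0
t: 25.4
tool_pos: [0.5859, 0.1023, 0.3007]
tool_rot: [0.515, 0.857, 0.0, 0.0]
ft_force: [0.2, 0.5, 0.1]
grip_width: 0.0213
grip_force: 0.0
t: 26.02
tool_pos: [0.5859, 0.1024, 0.3007]
tool_rot: [0.317, 0.948, 0.0, 0.0]
ft_force: [0.3, -0.7, 1.3]
grip_width: 0.0214
grip_force: 0.0
t: 26.65
tool_pos: [0.5859, 0.1023, 0.3007]
tool_rot: [0.105, 0.995, 0.0, 0.0]
ft_force: [0.0, -0.0, 0.4]
grip_width: 0.0213
grip_force: 0.0
t: 27.02
tool_pos: [0.5859, 0.1023, 0.3004]
tool_rot: [0.064, 0.998, 0.0, 0.0]
ft_force: [-0.4, 0.2, 0.3]
grip_width: 0.0212
grip_force: 0.0
{'pos': array([0.5859, 0.1023, 0.3004]), 't': 27.025} tool x,y axes [[-0.992, 0.127, -0.0], [0.127, 0.992, 0.0]]
lid_grip [252.7 220.3] 0.96 [0.5824 0.1032 0.0871]
lid_lip [237.2 109.7] 0.67 [0.5187 0.1013 0.0533]
lock_nub [264.5  54.2] 0.77 [0.4894 0.1221 0.0656]
slot [250.6  53.4] 0.6 [0.4872 0.1142 0.0578]
plane [0.00172002 0.00110296 0.05298734]
bar ((586.33203125, 101.73703002929688), (60.049713134765625, 13.600382804870605), 82.53422546386719) 0.08635167604238023
[0.99007443 0.08627059 0.44603636]
```

```bash
python3 -m handwheel '[[[0.5,0.04,0],[0,0,0]],[[0.49,0.045,0],[0,0,0]],[[0,0,0.4],[0,0,0]],[[0,0,0.15],[0,0,0]],[[0,0,0],[0,0,0]]]'; python3 -m handwheel '[[[0,0,0.08],[0,0,0]],[[0,0,0.05],[0,0,0]],[[0,0,0.01],[0,0,0]],[[0,0,0],[0,0,0]]]'
```

```text
t: 27.9
tool_pos: [0.4889, 0.123, 0.2444]
tool_rot: [0.063, 0.998, -0.0, -0.001]
ft_force: [-0.4, -0.5, 0.4]
grip_width: 0.0211
grip_force: 0.0
t: 28.4
tool_pos: [0.4888, 0.1231, 0.2312]
tool_rot: [0.063, 0.998, 0.0, 0.0]
ft_force: [0.3, 0.2, -0.1]
grip_width: 0.0215
grip_force: 0.0
```

```bash
python3 -m handwheel '[[[0,-0.06,0],[0,0,0]],[[0,-0.06,0],[0,0,0]],[[0,-0.05,0],[0,0,0]],[[0,-0.04,0],[0,0,0]],[[0,0,0],[0,0,0]]]'; python3 -m handwheel '[[[0,-0.01,0],[0,0,0]],[[0,-0.01,0],[0,0,0]],[[0,0,0],[0,0,0]]]'
```

```text
t: 29.02
tool_pos: [0.486, 0.1019, 0.2311]
tool_rot: [0.063, 0.998, -0.0, -0.0]
ft_force: [-0.1, -0.1, -0.3]
grip_width: 0.0214
grip_force: 0.0
t: 29.4
tool_pos: [0.4858, 0.1003, 0.231]
tool_rot: [0.062, 0.998, -0.0, -0.0]
ft_force: [-0.7, 0.1, 0.4]
grip_width: 0.0216
grip_force: 0.2
```

```bash
python3 -m handwheel '[[[0,-0.02,0],[0,0,0]],[[0,0,0],[0,0,0]]]'; python3 -c "
from look import *
look('w12',['lock_nub','slot'])"
```

```text
t: 29.65
tool_pos: [0.4856, 0.0983, 0.2311]
tool_rot: [0.063, 0.998, 0.0, 0.0]
ft_force: [-0.4, 0.5, -0.1]
grip_width: 0.0216
grip_force: 0.5
{'pos': array([0.4856, 0.0983, 0.2311]), 't': 29.65} tool x,y axes [[-0.992, 0.125, -0.0], [0.125, 0.992, 0.0]]
lock_nub [270.1 263.2] 0.73 [0.4854 0.1071 0.0652]
slot [284.2 263.9] 0.66 [0.4774 0.1131 0.0811]
```

```bash
python3 -m handwheel '[[[0,-0.02,0],[0,0,0]],[[0,0,0],[0,0,0]]]'; python3 -m handwheel '[[[0,-0.01,0],[0,0,0]],[[0,0,0],[0,0,0]]]'
```

```text
t: 30.05
tool_pos: [0.4854, 0.0974, 0.2311]
tool_rot: [0.063, 0.998, 0.001, 0.0]
ft_force: [-0.2, 23.1, -1.4]
grip_width: 0.0211
grip_force: 11.3
t: 30.3
tool_pos: [0.4854, 0.0969, 0.2312]
tool_rot: [0.063, 0.998, 0.001, 0.0]
ft_force: [-1.6, 33.3, -1.2]
grip_width: 0.0216
grip_force: 16.5
```

Firm stop. Back off, lift away, and verify.

```bash
python3 -m handwheel '[[[0,0.07,0],[0,0,0]],[[0,0,0],[0,0,0]],[[0,0,-0.2],[0,0,0]],[[0,0,-0.5],[0,0,0]],[[0,0,-0.5],[0,0,0]]]'; python3 -m handwheel '[[[-0.3,0,0],[0,0,0]],[[0,0,0],[0,0,0]],[[0,0,0],[0,0,0]]]'; python3 - <<'E'
from look import *
p,d,cal=look('w13',['lock_nub','slot','lid_grip'])
P=cloud(cal,d)
hsv=cv2.cvtColor(p,cv2.COLOR_BGR2HSV); w=(hsv[...,1]>120)&(hsv[...,0]<20)&(P[...,2]>.035)&(P[...,2]<.07)&(abs(P[...,0]-.59)<.1)&(abs(P[...,1]-.1)<.1)
q=P[w];A=np.c_[q[:,:2]-q[:,:2].mean(0),np.ones(len(q))];print("plane",np.linalg.lstsq(A,q[:,2],rcond=None)[0])
E
```

```text
t: 30.92
tool_pos: [0.4858, 0.1019, 0.3522]
tool_rot: [0.063, 0.998, -0.0, -0.001]
ft_force: [1.2, 0.8, 0.1]
grip_width: 0.0215
grip_force: 0.0
t: 31.3
tool_pos: [0.5152, 0.0982, 0.3505]
tool_rot: [0.063, 0.998, -0.0, -0.001]
ft_force: [-0.1, 0.5, -0.6]
grip_width: 0.0215
grip_force: 0.0
{'pos': array([0.5152, 0.0982, 0.3505]), 't': 31.3} tool x,y axes [[-0.992, 0.125, 0.001], [0.125, 0.992, -0.001]]
lock_nub [259.4 159.5] 0.72 [0.4896 0.1069 0.0642]
slot [267.2 154.9] 0.87 [0.488  0.1136 0.0574]
lid_grip [266.3 274.4] 0.77 [0.581  0.1012 0.0851]
plane [0.00284342 0.0010763  0.05306315]
```

View pics/w13.png

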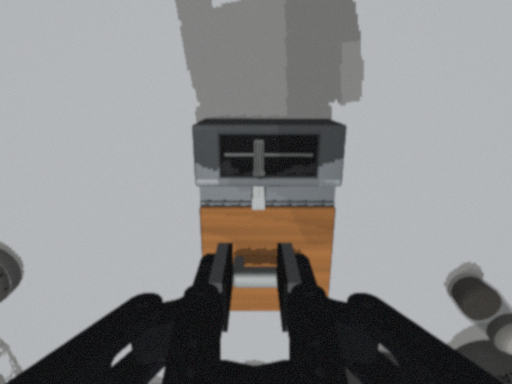

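```bash
python3 -c "
from plant import workorder
print(workorder.sign_off())"
```

```text
the job is handed in; nothing more can be done
None
```

The job is handed in at 31 s on the robot's clock: the capsule stands on its rim in the larger caddy, the lid is back on flat with its lip towards the lock, and the switch is against its locked stop. The arm never went near the cup, timer or salt shaker, though I didn't re-measure them at the end.

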